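# Pry open the dust cover and hold the offset lever level over its seat

### The job

Take the orange-handled spatula, slip its blade under the front lip of the blue dust cover, lever the cover up and push it over until it stands open (past upright or nearly so); touch the seat and its cover with the spatula only, never with the robot itself. Put the spatula aside, pinch the offset lever at its balance point between the two red bands, and lift it. Finish while holding it, still and level, about 5 cm above the open seat with the brass boss straight over the brass pocket and the small eye straight over the pin; do not lower it in or let go, and leave the other things on the bench alone.

Things in the scene. Friction and masses are not known exactly. Their poses are not given: they have to be found in the camera images.
- seat: Assembly seat fixed to the bench: an open aluminium tray 90 mm (x) by 200 mm (y) by 38 mm high, under a blue dust cover; a screw lug at each end reaches 16 mm farther along y. Origin: centre of its underside, on the bench. Its x axis points level from the front (lip) side to the hinge side, y along the tray, z up. Inside, at y +70 mm, a brass ring pocket (50 mm outside), at y -70 mm a steel pin, both below the rim.
- cover (a joint): The blue dust cover's hinge along the back (+x) top edge of the tray: 0 shut, grows as the front edge rises, 1.57 upright, stop at 1.9 rad (leaning back). Friction holds it at any angle; lifting takes about 1 N at the lip. It starts shut or up to 0.05 ajar. The cover is a flat plate 109 mm from hinge to lip, 204 mm wide, 4 mm thick.
- cover_lip (a point): Middle of the cover's front edge, on its underside; it moves with the cover. Shut, it is 38 mm above the bench and overhangs the tray's front wall by 19 mm.
- cover_hinge (a point): Middle of the hinge axis, 38 mm above the bench; seat x = +45 mm.
- spatula: Loose spatula, 60 g, lying flat: orange handle 80 long, 16 wide, 20 high (mm); steel blade 20 wide, 3 thick, at 7 to 10 mm above the handle's underside, reaching 62 mm beyond the handle. Origin: under the middle of the handle, on the bench; x points along to the blade tip, z up. It balances 16 mm from the origin towards the blade.
- spatula_tip (a point): Middle of the blade's end, 102 mm from the origin along x, 8.5 mm above the underside.
- lever: Loose offset lever, about 0.28 kg, lying flat: aluminium bar 14 wide, 16 high (mm), a heavy brass boss 36 in diameter and 28 high at one end, a small eye (24 in diameter, 16 high, 11 mm hole) at the other, 140 mm between their centres. Two red bands 26 mm apart mark the balance point, midway between them. Origin: on the underside below the balance point; y points along the bar to the brass boss, z up.
- lever_balance (a point): Balance point, at the middle of the bar's height, 8 mm above the underside, 43.4 mm from the boss centre. Grip here, within 13 mm along the bar.
- lever_boss (a point): Centre of the brass boss, on the underside.
- lever_eye (a point): Centre of the eye, on the underside.
- seat_pocket (a point): Point over the centre of the brass pocket, at the height of the tray's rim (38 mm above the bench).
- seat_pin (a point): Point over the centre of the pin, at the height of the tray's rim (38 mm above the bench).
- tape: Roll of paper tape, 62 across, 18 high (mm), lying flat; bystander. Origin: centre of its underside.
- pen: Blue pen, 143 long, 11 wide, 9 high (mm), lying; bystander. Origin: its underside's centre.
- dropper: Small white bottle with red cap, 27 across, 66 high (mm); bystander. Origin: centre of its underside.
- timer: White bench timer, 60 by 66, 19 high (mm), lying on its back; bystander. Origin: centre of its underside.
Things that resemble listed ones, but are neither listed nor needed, are in the scene too. Several things have the shape of the spatula; the one meant has the colours described above. There is more than one size of the lever; the job needs the smaller.

How it is judged:
By the outcome, as a careful person would: the job done as asked, in the order asked, and still so for the second after the job is handed in, while the arm keeps its last pose, push and grip.
It also fails if it takes over 69 s, if anything falls off the work surface, if the arm or the gripper's body presses on something with over 40 N, if the wrist force passes 120 N, or if a joint passes its speed limit or range.

### The arm

A 6-joint arm with a two-finger parallel gripper is mounted at the origin on a cart in front of the work surface, level with it; the furniture and walls round the work are solid. World frame = base frame: x ahead of the robot, y to its left, z up, the work surface at z = 0. Lengths are in m, angles in rad, forces in N, time in s.
With the tool pointing down it reaches from about 0.425 to 0.95 m from the base axis. Payload 14.7 kg.
Tool frame: the origin (TCP) lies midway between the tips of the shut fingers; the grasp point (between the pads) lies 19 mm behind it (grip_depth is the z of the grasp point in the tool frame, in m); z points along the fingers, x is the direction in which the jaws open and shut, and the axes are right-handed (so a half turn about z gives the same grasp; the last joint's range is limited). The gripper opens to 85 mm and grips with 20 to 120 N. Pads are 22 mm wide; open, the fingers measure 114 mm over their backs; the gripper's body (76 mm by 85 mm) begins 54 mm behind the grasp point. The pads swing forward as they close: fully open they stand 13 mm farther back than shut.
Start: joints at [-1.268, 0.48, 1.596, -0, 1.065, -0.047], TCP at [0.223, -0.611, 0.231] pointing down, gripper open.
Joint ranges: [-2.75, 2.75], [-0.82, 2.05], [0.23, 2.67], [-1.56, 4.7], [0.09, 2.69], [-2.92, 2.92]. Speed limits (rad/s): [1.89, 1.89, 2.39, 3.01, 3.01, 3.01].

### API

Orientations are given as [roll, pitch, yaw] about the fixed x, y, z axes, in that order (R = Rz(yaw) Ry(pitch) Rx(roll)).
In Python, from plant import * gives the robot as it stands. The module is installed in compiled form; this text tells all that it offers.
- The arm moves only by the tool carry_out, never from a script. Its arguments are lists of equal length, an entry for each row: "travel": the shift along the world's x, y, z each as a share of 0.5 m, from -1 to 1, a list of three; "rotation": the turn, a rotation vector about the world's x, y, z each as a share of 180 degrees, from -1 to 1, a list of three. In form: {"travel": [[x, y, z], ...], "rotation": [[wx, wy, wz], ...]}. A call has 1 to 12 rows; each row shifts and turns the commanded pose from where the row before left it; what a row does not reach is not made up. A row lasts 1/8 s, in which the tool goes at most 62.5 mm and 10.7 degrees, less where a joint would pass 70% of its speed; a pose out of reach is approached as far as the arm can. A call with a number of a shift or a turn outside -1 to 1 is refused whole. A call with a gripper value outside its range is refused whole. "gripper" is the opening, from 0 (shut) to 1 (fully open), set as the call begins (left out, the last holds). The fingers move at their own pace and stop on an object; "squeeze" is the grip in N (left out, the last holds). Time passes only in rows, so rows that do not move let the fingers close. It gives the time, the measured TCP pose, the force and the opening at its end, in the units of the state.
- sense(): the state, without advancing time (a new reading comes with each control period).
- get_image(name): name is "scene" or "top" or "wrist"; returns the picture (420x560x3 uint8, red, green, blue); there is no depth.
- get_calibration(name): a dict with "K" (3x3 intrinsics, pixels), "pose" (4x4, takes a point from camera to world coordinates). Camera axes: x right, y up, looking along -z (the intrinsics and any distortion apply to the point x, -y, -z); pixel columns grow to the right and rows downward; lengths in m; the calibration is good to about 2 mm. The wrist camera is an equidistant fisheye: a pixel r from the principal point sees the ray r / f radians off the axis. A picture is of the moment at which its call begins: read the wrist's pose just before it. get_calibration takes no time and is no camera call; for the wrist camera it gives the pose at the moment of the call.
- finish_job(): hands the job in, once; it reports no verdict.
The state is a dict: "clock": time; "joint_pos": joint angles; "joint_velocities": joint speeds; "joint_efforts": joint torques, N m; "ee_pos": TCP position; "orientation": TCP orientation; "force": force on the tool from outside, world axes, zero at the start; "ft_torque": the same for the moment, N m; "opening": opening from 0.0 (shut) to 1.0 (fully open).
Only numpy, scipy, OpenCV 4.12 (cv2) and the standard library are available. Lean on these libraries where they do the work, as an engineer would, in place of code of your own. Each camera call takes 0.05 s, during which the arm holds its last target.

## Working session

There is one attempt and no reset: what is moved stays moved. The work goes in short steps, Python scripts to look and compute and a tool call to move; the robot and the scene stay as the last step left them, time stands still between calls to the robot, and variables do not carry over. Pictures are saved under pics/ and viewed, and the job is handed in when it is done.

Besides the shell and the picture viewer there is one more tool, called after "Emit:" as a command line: name --argument value ..., lists and objects as JSON in quotes. carry_out: Moves the arm, as the interface text tells. Its arguments: {"type":"object","properties":{"travel":{"type":"array"},"rotation":{"type":"array"},"gripper":{"type":"number"},"squeeze":{"type":"number"}},"required":["travel","rotation"]}

```bash
mkdir -p pics; cat > h.py <<'E'
from plant import *
import numpy as np, cv2
def save(n,img,crop=None,s=1):
    if crop: img=img[crop[1]:crop[3],crop[0]:crop[2]]
    if s!=1: img=cv2.resize(img,None,fx=s,fy=s,interpolation=cv2.INTER_CUBIC)
    cv2.imwrite(f'pics/{n}.png',img[:,:,::-1])
E
python3 - <<'E'
from h import *
s=sense();print(s)
for n in ['scene','top','wrist']:
    im=get_image(n);np.save(f'{n}0.npy',im);save(n+'0',im,s=1.4);c=get_calibration(n);print(n,c)
E
```

```text
{'clock': 0.0, 'joint_pos': array([-1.26760157e+00,  4.80831088e-01,  1.59689622e+00, -2.37692538e-05,
        1.06506907e+00, -4.66001752e-02]), 'joint_velocities': array([ 1.14284591e-03,  7.47270232e-05,  5.07603871e-04, -7.90042568e-04,
       -5.67055671e-04, -1.32955514e-03]), 'joint_efforts': array([-2.03561372e-03, -9.50642824e+01, -4.30194104e+01, -7.03328374e-05,
        1.21375590e-02, -2.27705607e-05]), 'ee_pos': array([ 0.22264622, -0.61023557,  0.23066454]), 'orientation': array([-3.14155734e+00,  1.20337957e-03, -1.22098984e+00]), 'force': array([-0.19179848,  0.36465176, -0.11429723]), 'ft_torque': array([0.00175518, 0.00737154, 0.01330266]), 'opening': 1.0003803908676523}
scene {'K': array([[545.58690127,   0.        , 282.34920848],
       [  0.        , 545.58690127, 211.40214978],
       [  0.        ,   0.        ,   1.        ]]), 'pose': array([[-0.58364728,  0.59120586, -0.55662508, -0.26588359],
       [-0.81197084, -0.41842686,  0.40696722,  0.55826667],
       [ 0.00769452,  0.68948865,  0.72425562,  1.19067767],
       [ 0.        ,  0.        ,  0.       
[... 254 characters left out ...]
      2.85266740e-01],
       [-9.99970605e-01,  7.66315029e-03,  2.57024136e-04,
        -8.83072291e-02],
       [ 1.82830160e-03,  2.05753959e-01,  9.78602047e-01,
         1.63037226e+00],
       [ 0.00000000e+00,  0.00000000e+00,  0.00000000e+00,
         1.00000000e+00]])}
wrist {'K': array([[325.1922621 ,   0.        , 280.16603145],
       [  0.        , 325.1922621 , 208.80711413],
       [  0.        ,   0.        ,   1.        ]]), 'pose': array([[ 0.3433437 ,  0.89537832,  0.28357145,  0.29590486],
       [-0.93920921,  0.32766601,  0.10257212, -0.58484685],
       [-0.00107588, -0.30155041,  0.95344963,  0.37258967],
       [ 0.        ,  0.        ,  0.        ,  1.        ]])}
```

View pics/scene0.png

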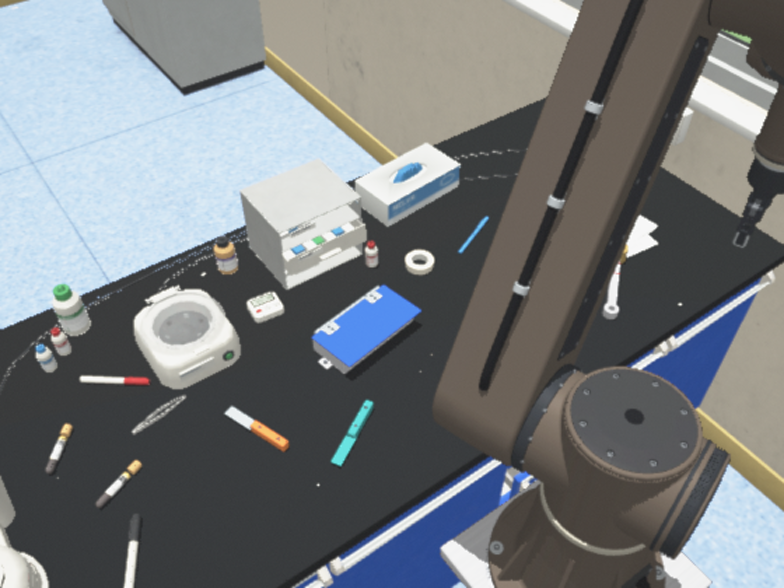

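View pics/top0.png

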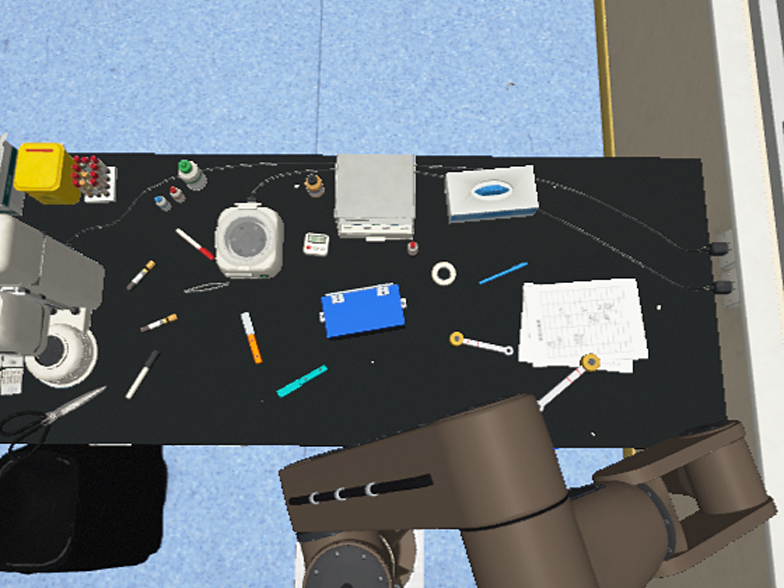

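View pics/wrist0.png

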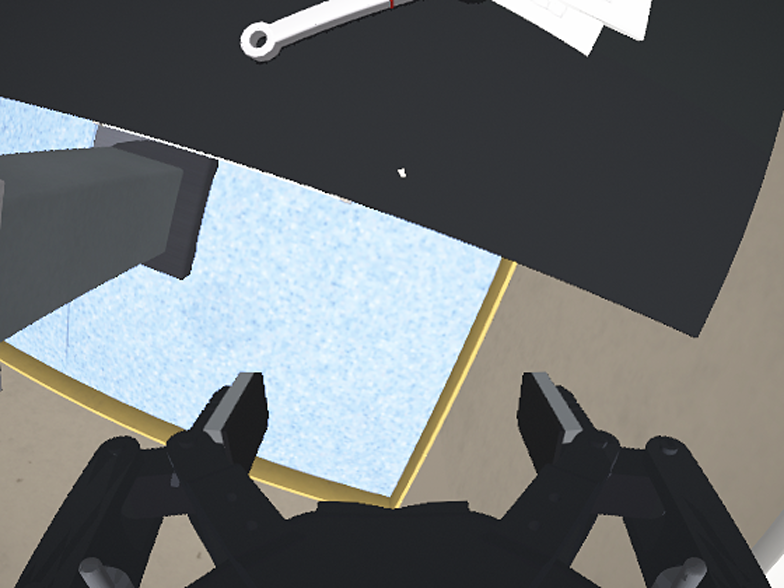

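```bash
cat >> h.py <<'E'
def proj(name,P,c=None):
    c=c or get_calibration(name);P=np.atleast_2d(P);T=np.linalg.inv(c['pose'])
    q=P@T[:3,:3].T+T[:3,3];q=q*[1,-1,-1]
    K=c['K']
    if name!='wrist':
        return np.c_[K[0,0]*q[:,0]/q[:,2]+K[0,2],K[1,1]*q[:,1]/q[:,2]+K[1,2]]
    rr=np.hypot(q[:,0],q[:,1]);th=np.arctan2(rr,q[:,2])
    k=K[0,0]*th/np.maximum(rr,1e-9)
    return np.c_[q[:,0]*k+K[0,2],q[:,1]*k+K[1,2]]
def unproj(name,uv,z,c=None):
    c=c or get_calibration(name);uv=np.atleast_2d(np.array(uv,float));K=c['K']
    d=np.c_[(uv[:,0]-K[0,2])/K[0,0],(uv[:,1]-K[1,2])/K[1,1]]
    if name=='wrist':
        th=np.hypot(d[:,0],d[:,1]);k=np.sin(th)/np.maximum(th,1e-9)
        d=np.c_[d*k[:,None],np.cos(th)]
    else: d=np.c_[d,np.ones(len(d))]
    d=(d*[1,-1,-1])@c['pose'][:3,:3].T;o=c['pose'][:3,3]
    t=(np.asarray(z)-o[2])/d[:,2]
    return o+d*t[:,None]
E
python3 - <<'E'
from h import *
t=np.load('top0.npy');s=np.load('scene0.npy')
save('t_seat',t,(160,190,310,290),5)
save('t_lev',t,(310,220,480,300),4.5)
save('s_seat',s,(150,190,310,350),5)
E
```

```text
(no output)
```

View pics/t_seat.png

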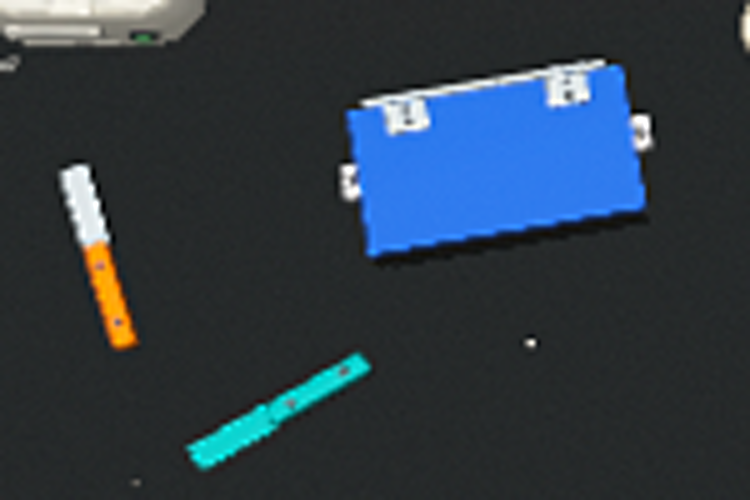

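View pics/t_lev.png

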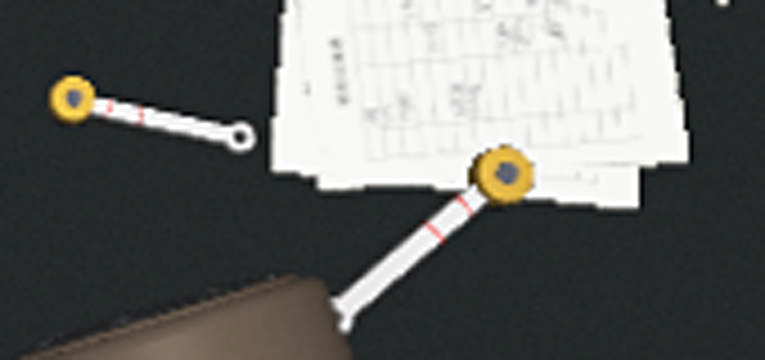

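View pics/s_seat.png

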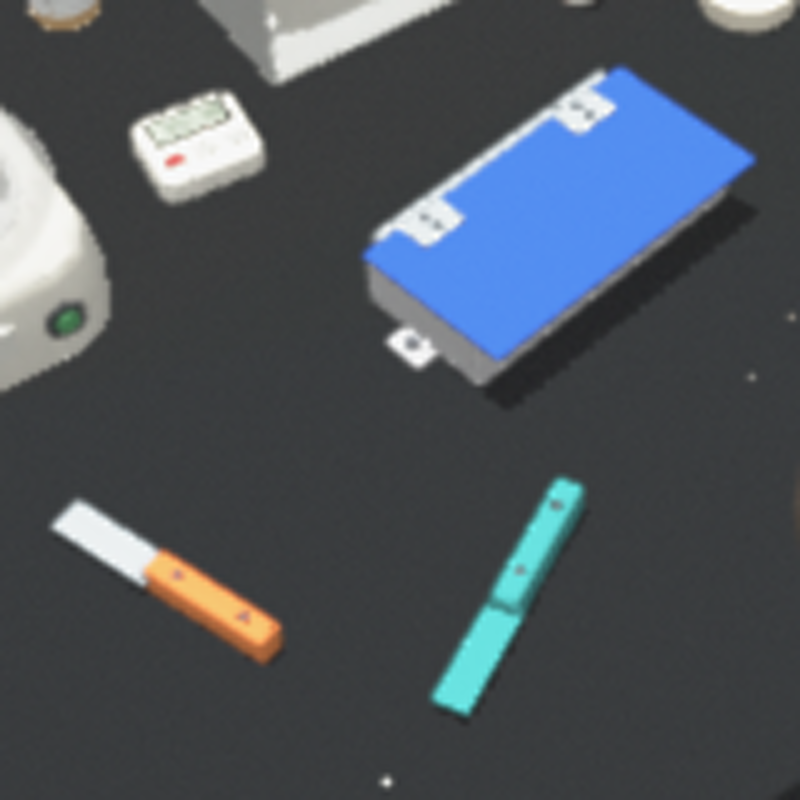

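```bash
python3 - <<'E'
from h import *
np.set_printoptions(precision=4,suppress=True)
o=lambda a,s,off:np.array(a,float)/s+off
p=unproj('top',o([(347,110),(625,67),(645,208),(370,257)],5,(160,190)),0.042);print('cover',p,[np.linalg.norm(p[i]-p[i-1]) for i in range(4)])
p2=unproj('scene',o([(365,257),(620,68),(753,158),(498,358)],5,(150,190)),0.042);print('cover scene',p2)
l=unproj('top',o([(350,182),(643,131)],5,(160,190)),0.01);print('lugs',l,l.mean(0))
sp=unproj('top',o([(125,347),(96,242),(73,168)],5,(160,190)),[0.02,0.02,0.01]);print('spat top',sp,np.linalg.norm(sp[2]-sp[0]))
sp=unproj('scene',o([(273,632),(158,568),(66,513)],5,(150,190)),[0.02,0.02,0.01]);print('spat scn',sp)
lv=unproj('top',o([(73,98),(240,136)],4.5,(310,220)),[0.028,0.016]);print('lev',lv,np.linalg.norm((lv[1]-lv[0])[:2]))
lb=unproj('top',o([(503,175),(345,315)],4.5,(310,220)),[0.028,0.016]);print('big',lb,np.linalg.norm((lb[1]-lb[0])[:2]))
E
```

```text
cover [[ 0.6275  0.1091  0.042 ]
 [ 0.6616 -0.0949  0.042 ]
 [ 0.5562 -0.1102  0.042 ]
 [ 0.5187  0.0889  0.042 ]] [np.float64(0.11067784840223181), np.float64(0.20684560041174846), np.float64(0.10644729316819285), np.float64(0.20258847395921695)]
cover scene [[ 0.6187  0.1132  0.042 ]
 [ 0.6569 -0.0856  0.042 ]
 [ 0.5541 -0.1063  0.042 ]
 [ 0.5171  0.0923  0.042 ]]
lugs [[ 0.5796  0.109   0.01  ]
 [ 0.6201 -0.1089  0.01  ]] [0.5998 0.0001 0.01  ]
spat top [[0.4544 0.2677 0.02  ]
 [0.5315 0.2931 0.02  ]
 [0.5886 0.3157 0.01  ]] 0.1428584143318547
spat scn [[0.4518 0.2708 0.02  ]
 [0.5188 0.2993 0.02  ]
 [0.5836 0.3198 0.01  ]]
lev [[ 0.5219 -0.2466  0.028 ]
 [ 0.4935 -0.3836  0.016 ]] 0.13989061859075597
big [[ 0.462  -0.5926  0.028 ]
 [ 0.3501 -0.4634  0.016 ]] 0.1708682926474555
```

Emit:
carry_out --travel '[[0.062, 0.09, 0.005], [0.062, 0.09, 0.005], [0.062, 0.09, 0.005], [0.062, 0.09, 0.005], [0.062, 0.09, 0.005], [0.062, 0.09, 0.005], [0.062, 0.09, 0.005], [0.062, 0.09, 0.005], [0, 0, 0], [0, 0, 0]]' --rotation '[[0, 0, 0], [0, 0, 0], [0, 0, 0], [0, 0, 0], [0, 0, 0], [0, 0, 0], [0, 0, 0], [0, 0, 0], [0, 0, 0], [0, 0, 0]]'

```text
clock: 1.4
ee_pos: [0.4706, -0.2505, 0.2512]
orientation: [3.141, 0.0, -1.22]
force: [0.1, -0.5, 0.3]
opening: 1.0
```

```bash
cat > w.py <<'E'
import sys
from h import *
n=sys.argv[1];c=get_calibration('wrist');s=sense();im=get_image('wrist')
np.savez(n+'.npz',im=im,K=c['K'],pose=c['pose']);save(n,im,s=1.4)
print(s['clock'],s['ee_pos'].round(4),s['orientation'].round(4),s['force'].round(2),round(s['opening'],3))
E
python3 w.py w1
```

```text
1.4 [ 0.4706 -0.2505  0.2512] [ 3.1412e+00  1.0000e-04 -1.2200e+00] [ 0.1  -0.51  0.26] 1.0
```

View pics/w1.png

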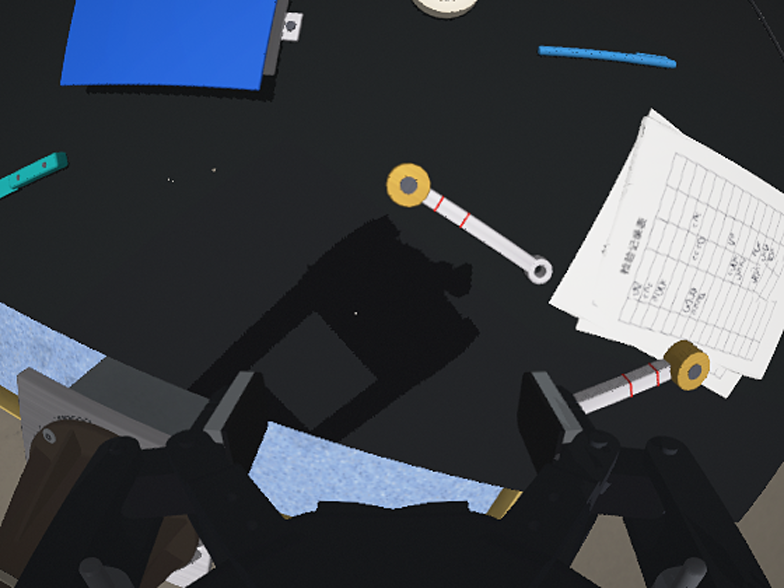

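```bash
python3 - <<'E'
from h import *
np.set_printoptions(precision=4,suppress=True)
c=np.load('w1.npz');c={'K':c['K'],'pose':c['pose']}
u=lambda x,y,z:print(unproj('wrist',[[x/1.4,y/1.4]],z,c))
u(408,185,.028);u(540,270,.016);u(291,25,.01);u(61,84,.042);u(261,89,.042)
u(439,204,.016);u(464,219,.016)
E
```

```text
[[ 0.5238 -0.2455  0.028 ]]
[[ 0.4964 -0.3817  0.016 ]]
[[ 0.6217 -0.1057  0.01  ]]
[[0.5227 0.0896 0.042 ]]
[[ 0.5594 -0.1109  0.042 ]]
[[ 0.5174 -0.2758  0.016 ]]
[[ 0.5132 -0.3002  0.016 ]]
```

Emit:
carry_out --travel '[[0.004, 0.116, 0], [0.004, 0.116, 0], [0.004, 0.116, 0], [0.004, 0.116, 0], [0.004, 0.116, 0], [0.004, 0.116, 0], [0.004, 0.116, 0], [0.004, 0.116, 0], [0.004, 0.116, 0], [0, 0, 0], [0, 0, 0]]' --rotation '[[0, 0, 0], [0, 0, 0], [0, 0, 0], [0, 0, 0], [0, 0, 0], [0, 0, 0], [0, 0, 0], [0, 0, 0], [0, 0, 0], [0, 0, 0], [0, 0, 0]]'

```text
clock: 2.82
ee_pos: [0.4889, 0.2702, 0.251]
orientation: [3.141, -0.0, -1.222]
force: [-0.3, 0.0, 0.4]
opening: 1.001
```

```bash
python3 w.py w2
```

```text
2.825 [0.4889 0.2702 0.251 ] [ 3.1407e+00 -5.0000e-04 -1.2216e+00] [-0.26  0.05  0.36] 1.001
```

View pics/w2.png

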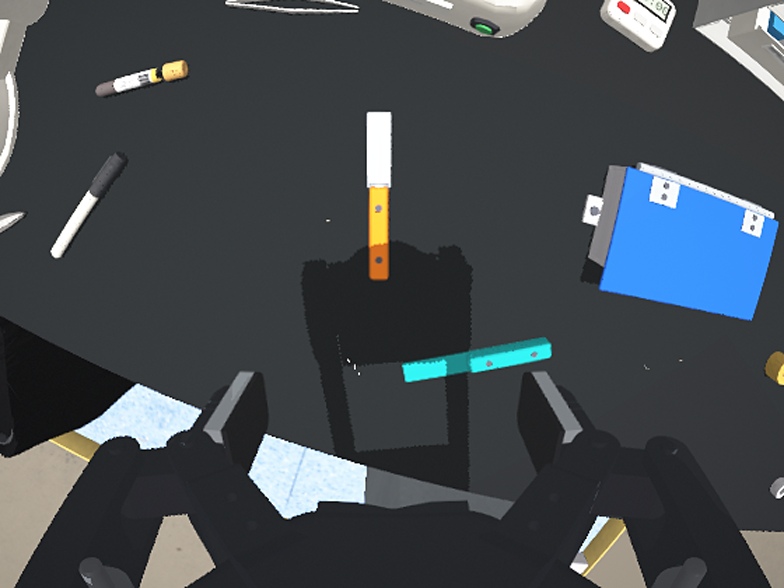

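```bash
python3 - <<'E'
from h import *
np.set_printoptions(precision=4,suppress=True)
c=np.load('w2.npz');c={'K':c['K'],'pose':c['pose']}
u=lambda x,y,z:print(unproj('wrist',[[x/1.4,y/1.4]],z,c))
u(378.5,278.5,.02);u(379,187,.02);u(379,112,.01);u(593,210,.005)
u(600,290,.042);u(752,320,.042);u(777,220,.042);u(627,168,.042)
E
```

```text
[[0.4587 0.2705 0.02  ]]
[[0.5319 0.2962 0.02  ]]
[[0.5906 0.3177 0.01  ]]
[[0.5833 0.1088 0.005 ]]
[[0.5215 0.089  0.042 ]]
[[ 0.5596 -0.1114  0.042 ]]
[[ 0.6653 -0.0852  0.042 ]]
[[0.6267 0.1113 0.042 ]]
```

Emit:
carry_out --travel '[[0.012, 0.01, -0.1], [0.012, 0.01, -0.1], [0.011, 0.01, -0.1], [0.011, 0.01, -0.1], [0, 0, -0.05], [0, 0, -0.03], [0, 0, -0.014], [0, 0, 0]]' --rotation '[[0, 0, 0], [0, 0, 0], [0, 0, 0], [0, 0, 0], [0, 0, -0.001], [0, 0, 0], [0, 0, 0], [0, 0, 0]]' --gripper 0.6

```text
clock: 3.88
ee_pos: [0.5122, 0.2911, 0.0048]
orientation: [-3.141, 0.0, -1.225]
force: [0.7, -0.2, 0.4]
opening: 0.606
```

Emit:
carry_out --travel '[[0, 0, 0], [0, 0, 0], [0, 0, 0], [0, 0, 0], [0, 0, 0], [0, 0, 0]]' --rotation '[[0, 0, 0], [0, 0, 0], [0, 0, 0], [0, 0, 0], [0, 0, 0], [0, 0, 0]]' --gripper 0 --squeeze 80

```text
clock: 4.62
ee_pos: [0.5122, 0.2916, 0.0054]
orientation: [-3.14, 0.0, -1.224]
force: [-2.7, -1.4, 11.5]
opening: 0.165
```

```bash
python3 w.py w3
```

```text
4.625 [0.5122 0.2916 0.0054] [-3.1403e+00  1.0000e-04 -1.2239e+00] [-2.67 -1.43 11.51] 0.165
```

View pics/w3.png

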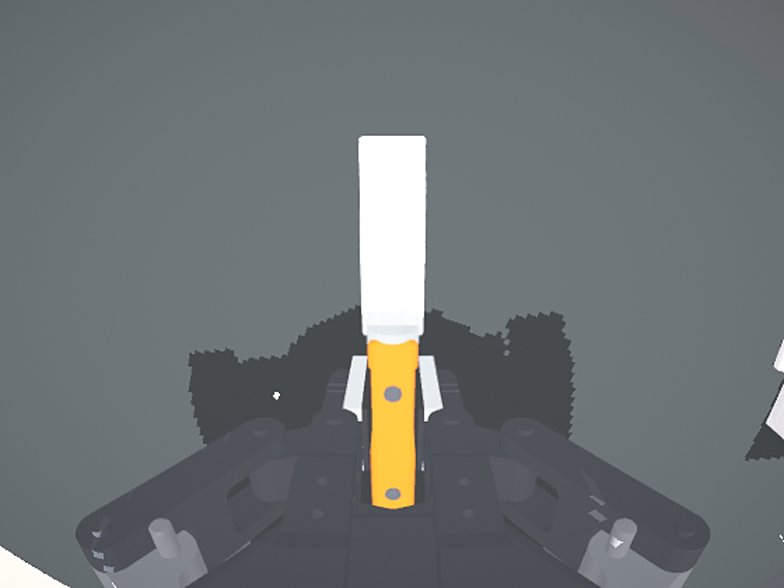

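Emit:
carry_out --travel '[[0, 0, 0.1], [0, 0, 0.1], [-0.023, -0.107, 0], [-0.023, -0.107, 0], [-0.023, -0.107, 0], [-0.023, -0.107, 0], [-0.023, -0.107, 0], [-0.023, -0.107, 0], [0, 0, 0], [0, 0, 0]]' --rotation '[[0, 0, 0], [0, 0, 0], [0, 0, -0.0086], [0, 0, -0.0086], [0, 0, -0.0086], [0, 0, -0.0086], [0, 0, -0.0086], [0, 0, -0.0086], [0, 0, 0], [0, 0, 0]]'

```text
clock: 5.92
ee_pos: [0.4431, -0.0297, 0.1046]
orientation: [-3.141, -0.0, -1.387]
force: [0.6, 0.2, 0.3]
opening: 0.165
```

```bash
python3 w.py w4
```

```text
5.925 [ 0.4431 -0.0297  0.1046] [-3.1408e+00 -2.0000e-04 -1.3872e+00] [0.61 0.2  0.3 ] 0.165
```

View pics/w4.png

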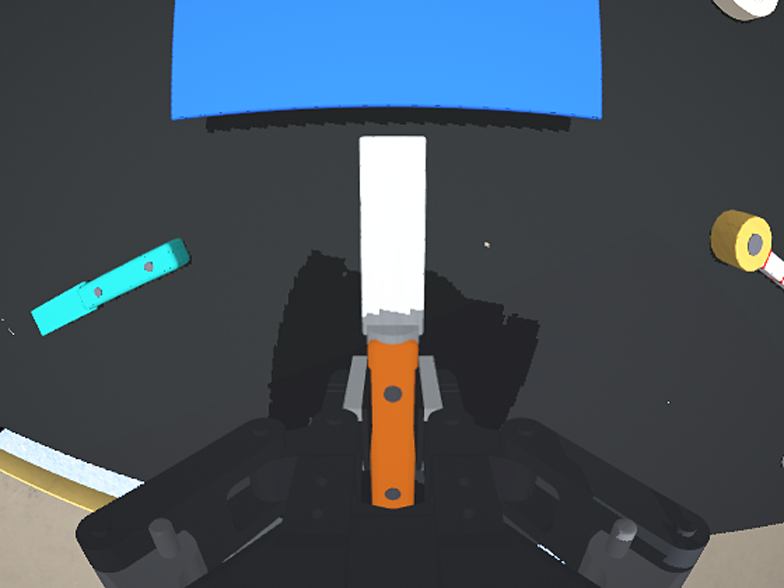

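```bash
python3 - <<'E'
from h import *
np.set_printoptions(precision=4,suppress=True)
c=np.load('w4.npz');c={'K':c['K'],'pose':c['pose']}
u=lambda x,y,z:unproj('wrist',[[x/1.4,y/1.4]],z,c)[0]
tcp=np.array([.4431,-.0297])
sx=np.array([np.cos(.185),np.sin(.185)]);sy=np.array([-sx[1],sx[0]]);O=np.array([.6023,.002])
for n,p in dict(tip=u(392.5,136,.109),lip=u(386,105,.042),l1=u(172,118,.042),l2=u(602,118,.042)).items():
    print(n,p,'seat',(p[:2]-O)@sx,(p[:2]-O)@sy,'from tcp',(p[:2]-tcp)@sx)
E
```

```text
tip [ 0.5246 -0.0156  0.109 ] seat -0.07959036798086332 -0.0029854046764607035 from tcp 0.08272418823230837
lip [ 0.5404 -0.0098  0.042 ] seat -0.06305525005513514 -0.00017316960062600556 from tcp 0.09925930615803658
l1 [0.5223 0.0906 0.042 ] seat -0.062320927203588526 0.10179261796772637 from tcp 0.0999936290095832
l2 [ 0.559  -0.1097  0.042 ] seat -0.06312198715837954 -0.10186428839926084 from tcp 0.09919256905479218
```

Emit:
carry_out --travel '[[0, 0, -0.08], [0, 0, -0.05], [0, 0, -0.028], [0, 0, 0], [0.019, 0.0036, 0], [0.019, 0.0036, 0], [0.019, 0.0036, 0], [0, 0, 0], [0, 0, 0]]' --rotation '[[0, 0, 0], [0, 0, 0], [0, 0, 0], [0, 0, 0], [0, 0, 0], [0, 0, 0], [0, 0, 0], [0, 0, 0], [0, 0, 0]]'

```text
clock: 7.1
ee_pos: [0.471, -0.0242, 0.0253]
orientation: [3.141, 0.0, -1.386]
force: [0.4, 0.5, -1.5]
opening: 0.161
```

```bash
python3 w.py w5; python3 -c "
from h import *
save('s5',get_image('scene'),(150,150,350,300),4)"
```

```text
7.1 [ 0.471  -0.0242  0.0253] [ 3.1412e+00  1.0000e-04 -1.3862e+00] [ 0.43  0.5  -1.51] 0.161
```

View pics/w5.png

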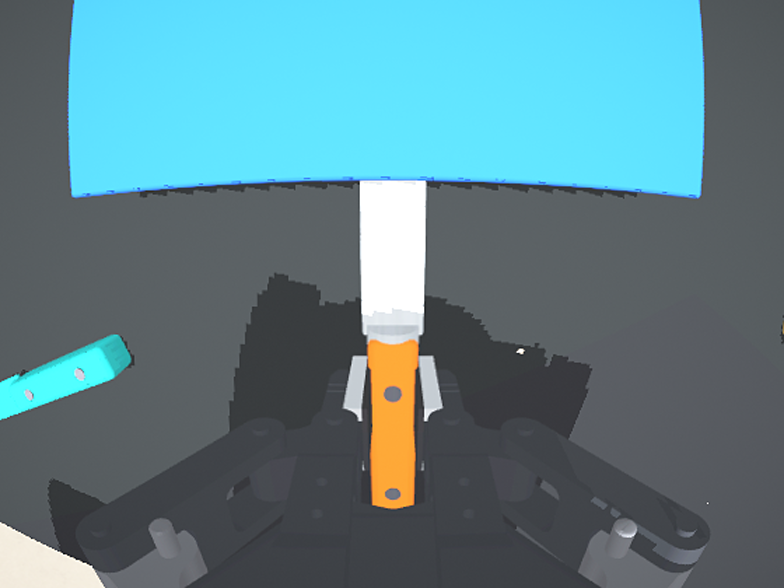

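View pics/s5.png

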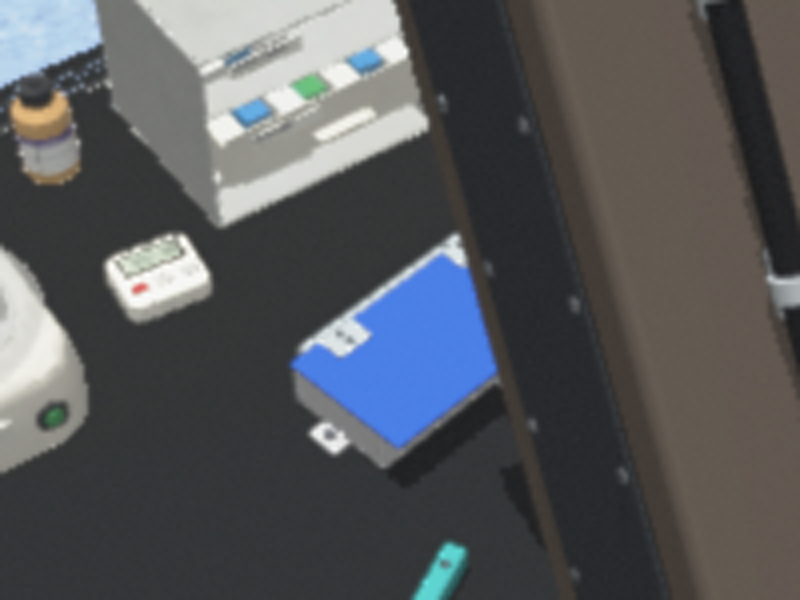

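```bash
python3 - <<'E'
import numpy as np
th=np.r_[0,np.arange(.1,1.71,.1),1.77]
r=np.interp(th,[0,1.77],[96,90])
P=np.c_[45-r*np.cos(th),38+r*np.sin(th)]
P=np.vstack([[-51,30],P]);d=np.diff(P,axis=0)
for t,q in zip(th,d): print(round(t,2),q.round(1),(np.array([q[0]*.983,q[0]*.184,q[1]])/500).round(4).tolist())
E
```

```text
0.0 [0. 8.] [0.0, 0.0, 0.016]
0.1 [0.8 9.6] [0.0016, 0.0003, 0.0191]
0.2 [1.8 9.4] [0.0035, 0.0006, 0.0188]
0.3 [2.7 9.1] [0.0053, 0.001, 0.0183]
0.4 [3.6 8.8] [0.007, 0.0013, 0.0176]
0.5 [4.4 8.4] [0.0087, 0.0016, 0.0167]
0.6 [5.2 7.8] [0.0102, 0.0019, 0.0157]
0.7 [5.9 7.3] [0.0117, 0.0022, 0.0145]
0.8 [6.6 6.6] [0.013, 0.0024, 0.0132]
0.9 [7.2 5.9] [0.0142, 0.0027, 0.0118]
1.0 [7.7 5.1] [0.0152, 0.0028, 0.0102]
1.1 [8.2 4.3] [0.0161, 0.003, 0.0086]
1.2 [8.5 3.5] [0.0168, 0.0031, 0.0069]
1.3 [8.8 2.6] [0.0173, 0.0032, 0.0051]
1.4 [9.  1.7] [0.0177, 0.0033, 0.0033]
1.5 [9.1 0.8] [0.0178, 0.0033, 0.0015]
1.6 [ 9.1 -0.1] [0.0178, 0.0033, -0.0003]
1.7 [ 9.  -1.1] [0.0177, 0.0033, -0.0021]
1.77 [ 6.2 -1.3] [0.0122, 0.0023, -0.0025]
```

Emit:
carry_out --travel '[[0, 0, 0.016], [0.002, 0, 0.019], [0.003, 0.001, 0.019], [0.005, 0.001, 0.018], [0.007, 0.001, 0.018], [0.009, 0.002, 0.017], [0.01, 0.002, 0.016], [0, 0, 0]]' --rotation '[[0, 0, 0], [0, 0, 0], [0, 0, 0], [0, 0, 0], [0, 0, 0], [0, 0, 0], [0, 0, 0], [0, 0, 0]]'

```text
clock: 8.2
ee_pos: [0.4904, -0.0207, 0.0874]
orientation: [-3.14, -0.0, -1.386]
force: [-1.2, -0.6, -0.2]
opening: 0.164
```

```bash
python3 w.py w6; python3 -c "
from h import *
save('s6',get_image('scene'),(150,150,350,300),4)"
```

```text
8.2 [ 0.4904 -0.0207  0.0874] [-3.1399e+00 -5.0000e-04 -1.3861e+00] [-1.21 -0.55 -0.18] 0.164
```

View pics/w6.png

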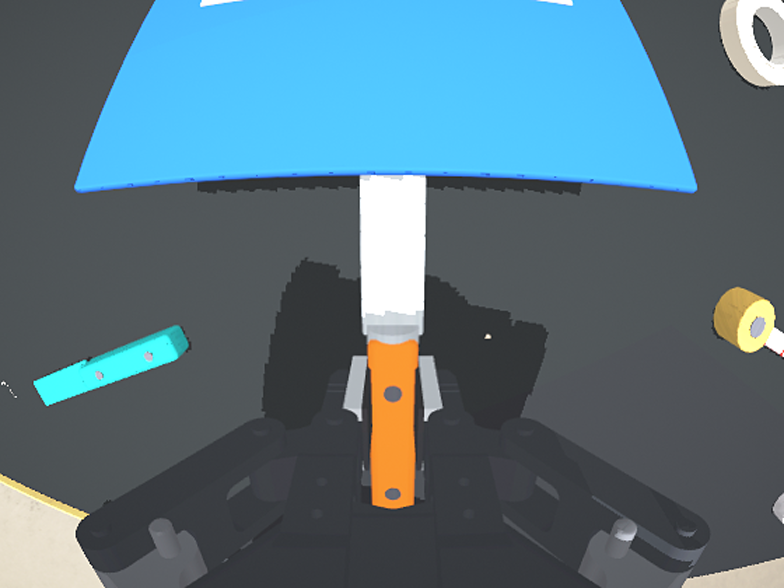

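View pics/s6.png

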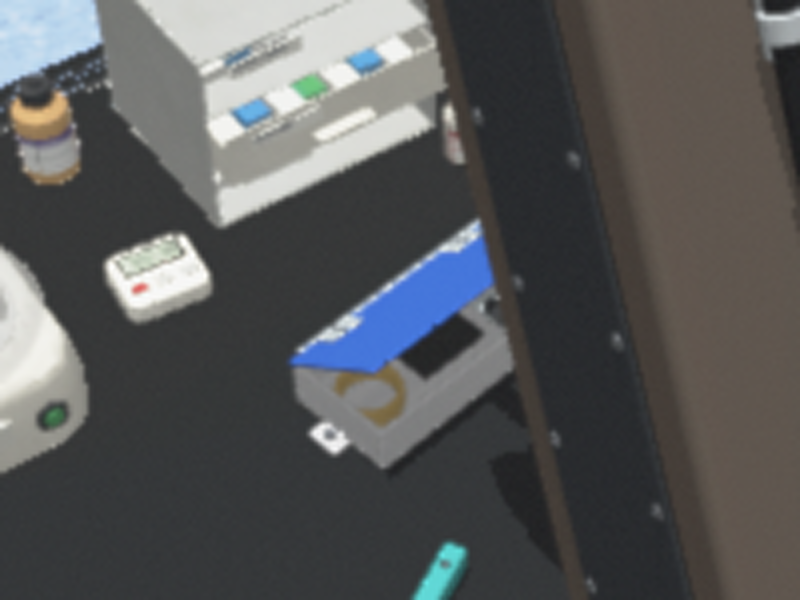

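Working; the cover is at about 0.6 rad with the brass pocket showing. Continue along the arc.

Emit:
carry_out --travel '[[0.012, 0.002, 0.0145], [0.013, 0.0025, 0.013], [0.014, 0.0025, 0.012], [0.015, 0.003, 0.01], [0.016, 0.003, 0.0085], [0.017, 0.003, 0.007], [0.0175, 0.003, 0.005], [0.0175, 0.003, 0.003], [0.018, 0.003, 0.0015], [0.018, 0.003, 0], [0.018, 0.003, -0.002], [0.012, 0.002, -0.0025]]' --rotation '[[0, 0, 0], [0, 0, 0], [0, 0, 0], [0, 0, 0], [0, 0, 0], [0, 0, 0], [0, 0, 0], [0, 0, 0], [0, 0, 0], [0, 0, 0], [0, 0, 0], [0, 0, 0]]'

```text
clock: 9.8
ee_pos: [0.5839, -0.0041, 0.1216]
orientation: [-3.142, 0.0, -1.386]
force: [-0.9, 0.1, -0.8]
opening: 0.162
```

```bash
python3 w.py w7; python3 -c "
from h import *
save('s7',get_image('scene'),(150,150,350,300),4)"
```

```text
9.8 [ 0.5839 -0.0041  0.1216] [-3.1415  0.     -1.3862] [-0.89  0.09 -0.79] 0.162
```

View pics/w7.png

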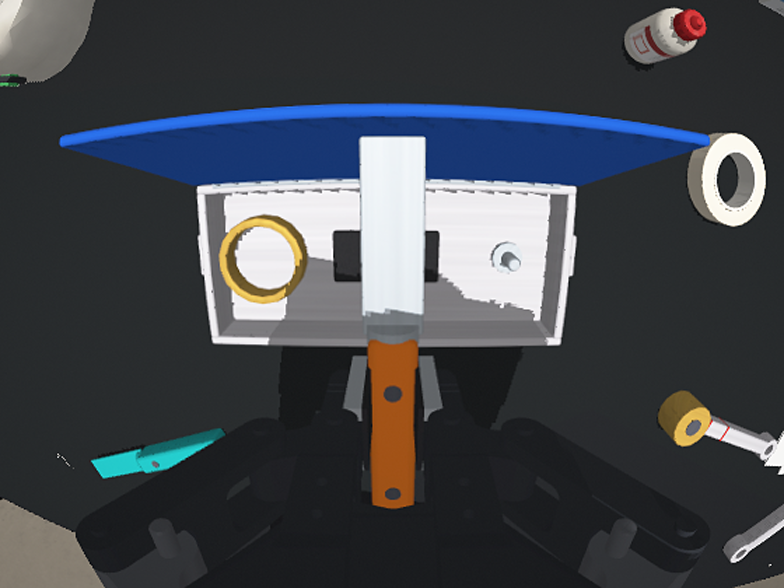

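View pics/s7.png

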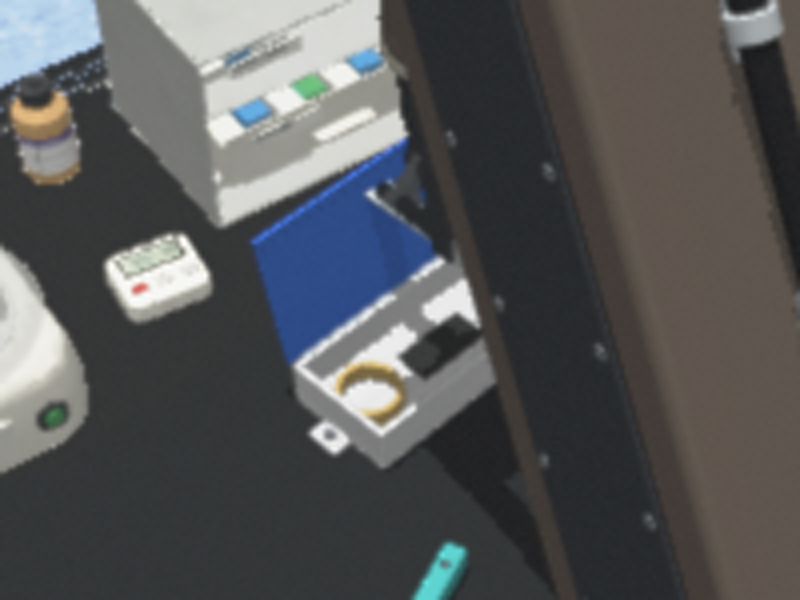

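Emit:
carry_out --travel '[[0.007, 0.0013, 0], [0.007, 0.0013, 0], [0, 0, 0]]' --rotation '[[0, 0, 0], [0, 0, 0], [0, 0, 0]]'

```text
clock: 10.28
ee_pos: [0.5906, -0.0029, 0.1219]
orientation: [-3.141, -0.0, -1.386]
force: [0.1, -0.2, -0.6]
opening: 0.164
```

Emit:
carry_out --travel '[[-0.079, -0.0147, 0], [-0.079, -0.0147, 0], [-0.079, -0.0147, 0], [0.013, 0.105, 0], [0.013, 0.105, 0], [0.013, 0.105, 0], [0.013, 0.105, 0], [0.013, 0.105, 0], [0.013, 0.105, 0], [0, 0, 0]]' --rotation '[[0, 0, 0], [0, 0, 0], [0, 0, 0], [0, 0, 0], [0, 0, 0], [0, 0, 0], [0, 0, 0], [0, 0, 0], [0, 0, 0], [0, 0, 0]]'

```text
clock: 11.52
ee_pos: [0.5112, 0.2935, 0.1219]
orientation: [-3.14, 0.001, -1.383]
force: [-0.4, 0.3, -1.3]
opening: 0.164
```

Emit:
carry_out --travel '[[0, 0, -0.1], [0, 0, -0.07], [0, 0, -0.035], [0, 0, -0.015], [0, 0, -0.007], [0, 0, 0], [0, 0, 0]]' --rotation '[[0, 0, 0], [0, 0, 0], [0, 0, 0], [0, 0, 0], [0, 0, 0], [0, 0, 0], [0, 0, 0]]'

```text
clock: 12.4
ee_pos: [0.5113, 0.2903, 0.0091]
orientation: [-3.14, 0.0, -1.386]
force: [-0.7, 0.6, -0.4]
opening: 0.16
```

```bash
python3 w.py w8
```

```text
12.4 [0.5113 0.2903 0.0091] [-3.1404e+00  3.0000e-04 -1.3862e+00] [-0.67  0.6  -0.41] 0.16
```

View pics/w8.png

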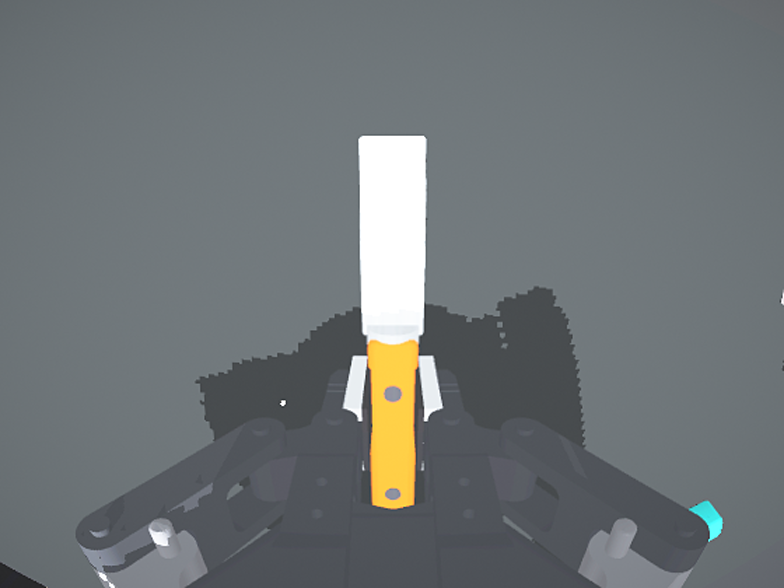

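Emit:
carry_out --travel '[[0, 0, -0.003], [0, 0, -0.003], [0, 0, 0]]' --rotation '[[0, 0, 0], [0, 0, 0], [0, 0, 0]]'

```text
clock: 12.82
ee_pos: [0.5108, 0.2901, 0.0054]
orientation: [-3.141, 0.0, -1.386]
force: [-0.5, -0.4, 5.1]
opening: 0.158
```

Emit:
carry_out --travel '[[0, 0, 0], [0, 0, 0], [0, 0, 0], [0, 0, 0], [0, 0, 0.02], [0, 0, 0.06], [0, 0, 0.1], [0, 0, 0.1], [0, 0, 0.1], [0, 0, 0.1], [0, 0, 0]]' --rotation '[[0, 0, 0], [0, 0, 0], [0, 0, 0], [0, 0, 0], [0, 0, 0], [0, 0, 0], [0, 0, 0], [0, 0, 0], [0, 0, 0], [0, 0, 0], [0, 0, 0]]' --gripper 0.6

```text
clock: 14.2
ee_pos: [0.5126, 0.291, 0.25]
orientation: [-3.135, 0.002, -1.386]
force: [-0.3, 0.0, 0.2]
opening: 0.599
```

```bash
python3 w.py w9
```

```text
14.2 [0.5126 0.291  0.25  ] [-3.1345e+00  2.0000e-03 -1.3862e+00] [-0.32  0.02  0.19] 0.599
```

View pics/w9.png

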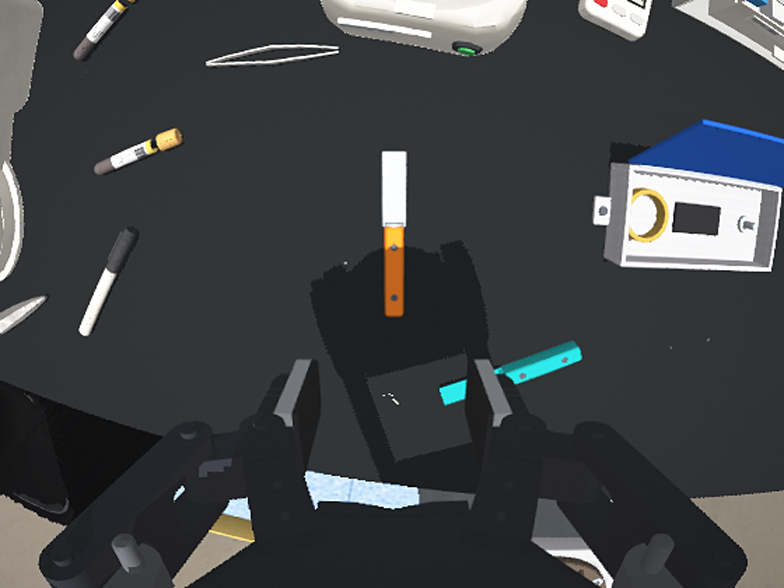

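Emit:
carry_out --travel '[[0, -0.1158, 0], [0, -0.1158, 0], [0, -0.1158, 0], [0, -0.1158, 0], [0, -0.1158, 0], [0, -0.1158, 0], [0, -0.1158, 0], [0, -0.1158, 0], [0, -0.1158, 0], [0, -0.1158, 0], [0, 0, 0], [0, 0, 0]]' --rotation '[[0, 0, 0.0378], [0, 0, 0.0378], [0, 0, 0.0378], [0, 0, 0.0378], [0, 0, 0.0378], [0, 0, 0.0378], [0, 0, 0.0378], [0, 0, 0.0378], [0, 0, 0.0378], [0, 0, 0.0378], [0, 0, 0], [0, 0, 0]]'

```text
clock: 15.75
ee_pos: [0.5099, -0.2885, 0.2441]
orientation: [-3.141, 0.002, -0.201]
force: [-0.4, 0.3, -0.6]
opening: 0.601
```

```bash
python3 w.py w10;python3 -c "
from h import *
im=get_image('top');np.save('top10.npy',im);save('t10',im,(160,180,400,300),3.3)"
```

```text
15.75 [ 0.5099 -0.2885  0.2441] [-3.1405e+00  2.1000e-03 -2.0050e-01] [-0.42  0.26 -0.56] 0.601
```

View pics/w10.png

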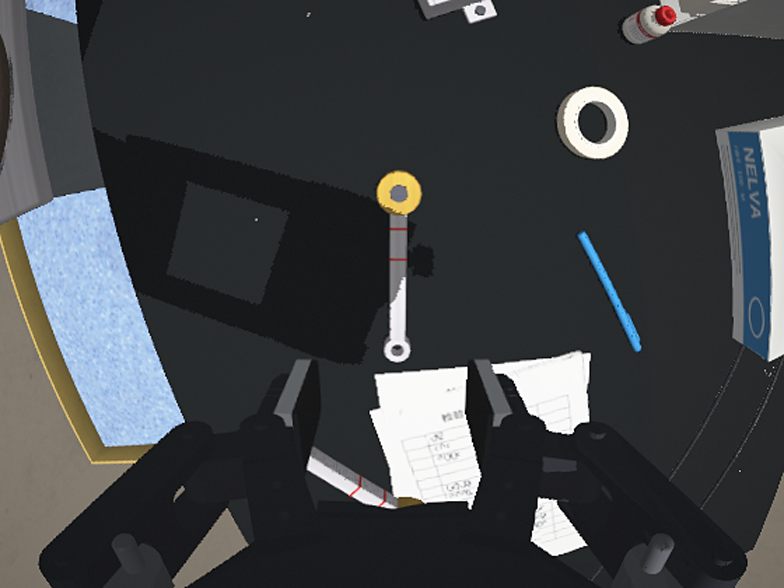

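View pics/t10.png

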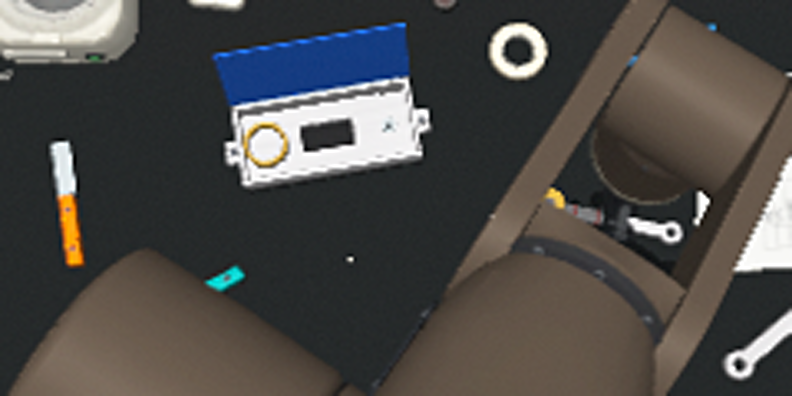

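```bash
python3 - <<'E'
from h import *
np.set_printoptions(precision=4,suppress=True)
def mk(n):
    d=np.load(n+'.npz');c={'K':d['K'],'pose':d['pose']}
    return lambda x,y,z:unproj('wrist',[[x/1.4,y/1.4]],z,c)[0]
u=mk('w10')
b,e=u(399,193,.028),u(397,349.5,.016);print('lev',b,e,'bands',u(398,229,.016),u(398,260,.016))
d=(b-e)[:2];d/=np.linalg.norm(d);print(b[:2]-.0434*d,'yaw',-np.arctan2(d[0],d[1]),np.linalg.norm((b-e)[:2]))
u=mk('w7')
r=np.array([u(*p,.038) for p in [(197,186),(576,186),(562,343),(213,343)]]);print('rim',r,r.mean(0))
v=(r[0]-r[1]+r[3]-r[2]);print('yaw',-np.arctan2(v[0],v[1]))
for z in (.02,.03): print('pocket',u(263,259,z))
print('pin',u(515,265,.03),u(506,257,.006))
print('lug w9',mk('w9')(601,210,.005))
save('w7c',np.load('w7.npz')['im'],(130,120,430,260),2.6)
t=np.load('top10.npy')
f=lambda x,y,z:unproj('top',[[x/3.3+160,y/3.3+180]],z)[0]
print('top lugs',f(233,152,.005),f(423,122,.005),'pocket',f(266,146,.025),'pin',f(389,125,.02))
rr=np.array([f(*p,.038) for p in [(244,186),(424,157)]]);print(rr)
E
```

```text
lev [ 0.5245 -0.2454  0.028 ] [ 0.4959 -0.3812  0.016 ] bands [ 0.5178 -0.2755  0.016 ] [ 0.5127 -0.3012  0.016 ]
[ 0.5156 -0.2879] yaw -0.2075000814319756 0.1388307757005145
rim [[ 0.6289  0.1072  0.038 ]
 [ 0.6648 -0.087   0.038 ]
 [ 0.5785 -0.1043  0.038 ]
 [ 0.5416  0.0912  0.038 ]] [0.6035 0.0018 0.038 ]
yaw 0.18473410854387862
pocket [0.5907 0.0703 0.02  ]
pocket [0.5936 0.0678 0.03  ]
pin [ 0.6154 -0.0668  0.03  ] [ 0.6144 -0.0679  0.006 ]
lug w9 [0.5832 0.1097 0.005 ]
top lugs [0.5818 0.1074 0.005 ] [ 0.6181 -0.1074  0.005 ] pocket [0.5853 0.0683 0.025 ] pin [ 0.6113 -0.0689  0.02  ]
[[ 0.5378  0.0901  0.038 ]
 [ 0.5718 -0.1083  0.038 ]]
```

View pics/w7c.png

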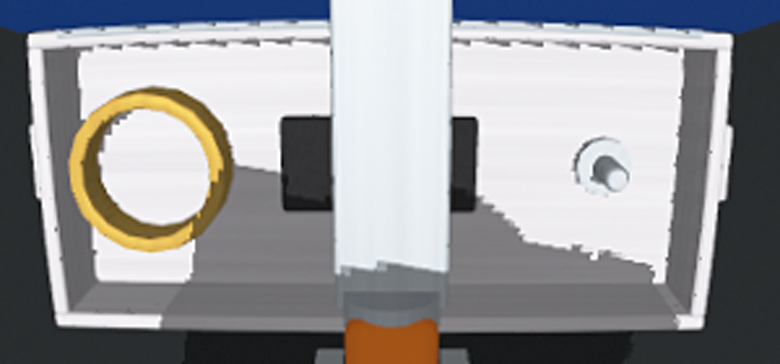

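Emit:
carry_out --travel '[[0.004, 0.001, -0.1], [0.004, 0, -0.1], [0.003, 0, -0.1], [0, 0, -0.08], [0, 0, -0.06], [0, 0, -0.026], [0, 0, -0.012], [0, 0, 0], [0, 0, 0]]' --rotation '[[0, 0, -0.002], [0, 0, 0], [0, 0, 0], [0, 0, 0], [0, 0, 0], [0, 0, 0], [0, 0, 0], [0, 0, 0], [0, 0, 0]]'

```text
clock: 16.98
ee_pos: [0.5169, -0.2888, 0.0073]
orientation: [3.141, -0.001, -0.205]
force: [-0.1, 0.2, 0.2]
opening: 0.601
```

```bash
python3 w.py w11
```

```text
16.975 [ 0.5169 -0.2888  0.0073] [ 3.1411e+00 -1.5000e-03 -2.0500e-01] [-0.14  0.16  0.24] 0.601
```

View pics/w11.png

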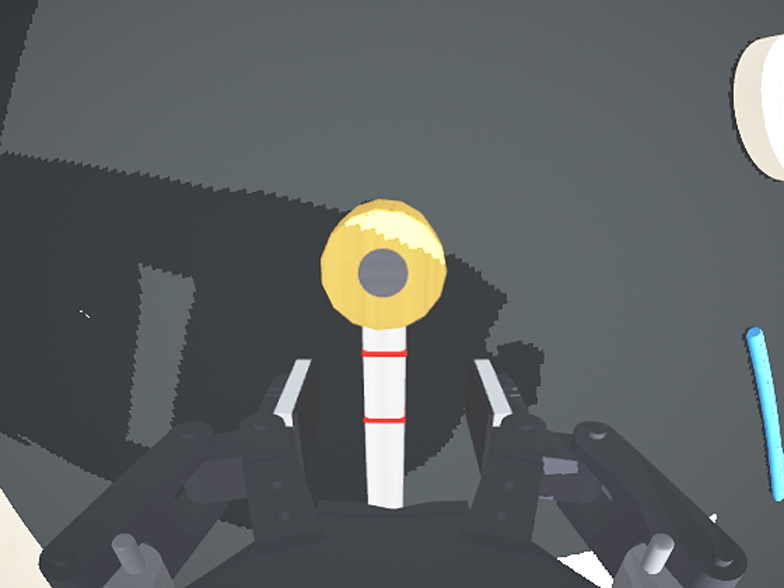

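```bash
python3 - <<'E'
from h import *
d=np.load('w11.npz');c={'K':d['K'],'pose':d['pose']}
u=lambda x,y,z:unproj('wrist',[[x/1.4,y/1.4]],z,c)[0].round(4)
print(u(384.5,353,.016),u(384.5,420,.016),u(383,273,.028),u(385.5,500,.016))
E
```

```text
[ 0.5181 -0.2748  0.016 ] [ 0.5126 -0.3001  0.016 ] [ 0.5241 -0.2455  0.028 ] [ 0.5048 -0.338   0.016 ]
```

Emit:
carry_out --travel '[[-0.003, 0.002, -0.004], [0, 0, 0]]' --rotation '[[0, 0, 0], [0, 0, 0]]'

```text
clock: 17.27
ee_pos: [0.5146, -0.2874, 0.0044]
orientation: [-3.142, 0.0, -0.205]
force: [-0.0, 0.9, 0.8]
opening: 0.601
```

Emit:
carry_out --travel '[[0, 0, 0], [0, 0, 0], [0, 0, 0], [0, 0, 0], [0, 0, 0], [0, 0, 0], [0, 0, 0]]' --rotation '[[0, 0, 0], [0, 0, 0], [0, 0, 0], [0, 0, 0], [0, 0, 0], [0, 0, 0], [0, 0, 0]]' --gripper 0 --squeeze 90

```text
clock: 18.15
ee_pos: [0.5149, -0.2875, 0.0046]
orientation: [3.142, -0.0, -0.205]
force: [-1.6, 1.1, 7.3]
opening: 0.132
```

Emit:
carry_out --travel '[[0, 0, 0.03], [0, 0, 0.06], [0, 0, 0.08], [0, 0, 0.08], [0, 0, 0.08], [0, 0, 0.07], [0, 0, 0], [0, 0, 0]]' --rotation '[[0, 0, 0], [0, 0, 0], [0, 0, 0], [0, 0, 0], [0, 0, 0], [0, 0, 0], [0, 0, 0], [0, 0, 0]]'

```text
clock: 19.15
ee_pos: [0.5143, -0.2872, 0.2041]
orientation: [-3.141, 0.0, -0.205]
force: [-1.3, -0.1, -2.9]
opening: 0.131
```

```bash
python3 w.py w12
```

```text
19.15 [ 0.5143 -0.2872  0.2041] [-3.1414e+00  4.0000e-04 -2.0500e-01] [-1.28 -0.1  -2.91] 0.131
```

View pics/w12.png

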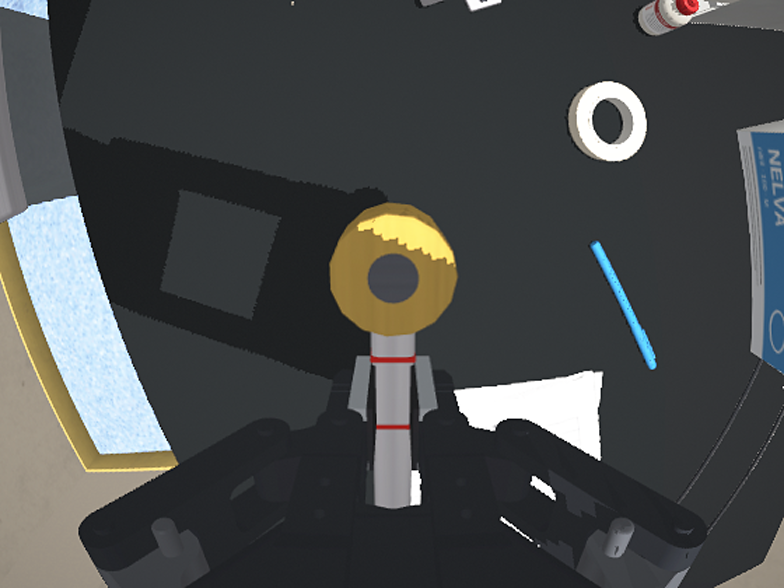

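```bash
python3 - <<'E'
from h import *
d=np.load('w12.npz');c={'K':d['K'],'pose':d['pose']}
u=lambda x,y,z:unproj('wrist',[[x/1.4,y/1.4]],z,c)[0]
z=.1995;P=[u(393,278,z+.028),u(392.5,359,z+.016),u(393,427,z+.016),u(392.5,503,z+.016)]
tcp=np.array([.5143,-.2872]);a=-.205
tx=np.array([np.cos(a),np.sin(a)]);ty=np.array([-tx[1],tx[0]])
for p in P: print(p.round(4),'tool-lateral',((p[:2]-tcp)@tx).round(4),'along',((p[:2]-tcp)@ty).round(4))
E
```

```text
[ 0.5241 -0.2451  0.2275] tool-lateral 0.001 along 0.0432
[ 0.5179 -0.2745  0.2155] tool-lateral 0.0009 along 0.0131
[ 0.5127 -0.3002  0.2155] tool-lateral 0.0011 along -0.013
[ 0.5052 -0.336   0.2155] tool-lateral 0.001 along -0.0496
```

Emit:
carry_out --travel '[[0.028, 0.1054, 0], [0.028, 0.1054, 0], [0.028, 0.1054, 0], [0.028, 0.1054, 0], [0.028, 0.1054, 0], [0.028, 0.1054, 0], [0, 0, 0], [0, 0, 0], [0, 0, 0]]' --rotation '[[0, 0, 0.0207], [0, 0, 0.0207], [0, 0, 0.0207], [0, 0, 0.0207], [0, 0, 0.0207], [0, 0, 0.0207], [0, 0, 0], [0, 0, 0], [0, 0, 0]]'

```text
clock: 20.32
ee_pos: [0.5982, 0.0277, 0.2038]
orientation: [-3.142, 0.001, 0.184]
force: [0.7, 0.4, -3.5]
opening: 0.131
```

```bash
python3 w.py w13;python3 -c "
from h import *
im=get_image('top');np.save('top13.npy',im);save('t13',im,(160,180,340,290),4.3)
im=get_image('scene');np.save('scene13.npy',im);save('s13',im,(150,130,350,280),4)"
```

```text
20.325 [0.5982 0.0277 0.2038] [-3.1415e+00  1.2000e-03  1.8380e-01] [ 0.7   0.42 -3.45] 0.131
```

View pics/w13.png

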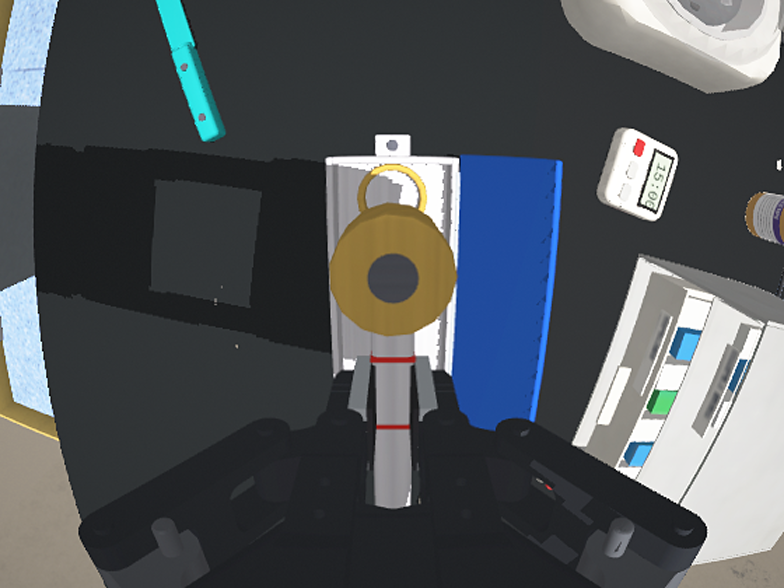

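View pics/t13.png

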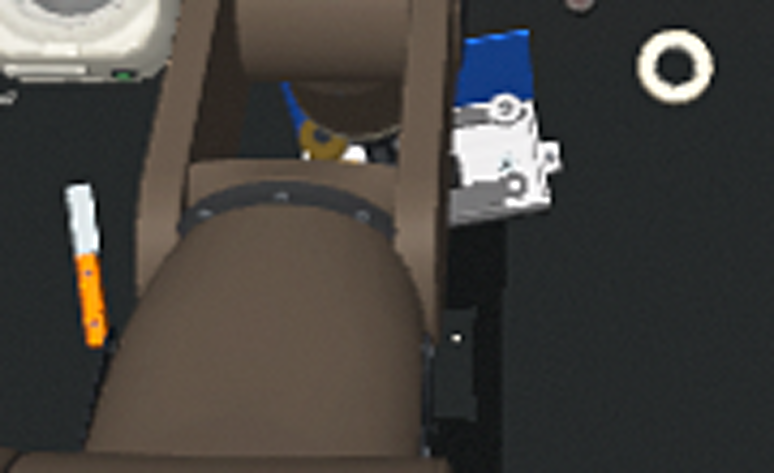

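View pics/s13.png

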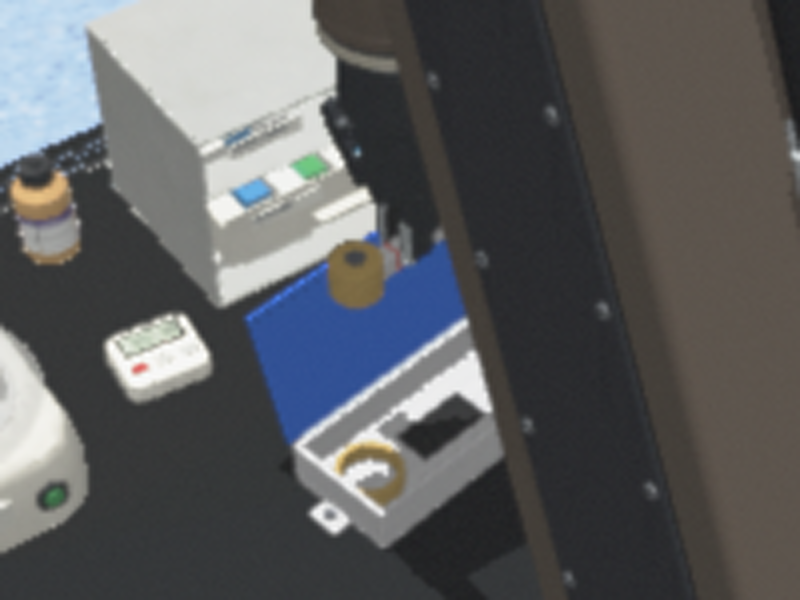

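```bash
python3 - <<'E'
from h import *
d=np.load('w13.npz');c={'K':d['K'],'pose':d['pose']}
save('w13c',d['im'],(210,80,360,250),4)
u=lambda x,y,z:unproj('wrist',[[x/1.4,y/1.4]],z,c)[0]
tcp=np.array([.5982,.0277]);a=.1845
tx=np.array([np.cos(a),np.sin(a)]);ty=np.array([-tx[1],tx[0]])
for n,p in dict(boss=u(393,278,.2275-.0003),rimF=u(326,158,.038),rimB=u(460,157,.038),lug=u(392.5,146,.005),ringL=u(357,197,.03),ringR=u(427,197,.03),ringT=u(392,164,.03)).items(): print(n,p.round(4),'lat',((p[:2]-tcp)@tx).round(4),'along',((p[:2]-tcp)@ty).round(4))
E
```

```text
boss [0.5911 0.07   0.2272] lat 0.0008 along 0.0429
rimF [0.5416 0.0917 0.038 ] lat -0.0439 along 0.0734
rimB [0.6297 0.1089 0.038 ] lat 0.0459 along 0.0741
lug [0.5839 0.1077 0.005 ] lat 0.0006 along 0.0813
ringL [0.5663 0.0682 0.03  ] lat -0.0239 along 0.0456
ringR [0.614  0.0771 0.03  ] lat 0.0245 along 0.0456
ringT [0.5859 0.0951 0.03  ] lat 0.0003 along 0.0685
```

View pics/w13c.png

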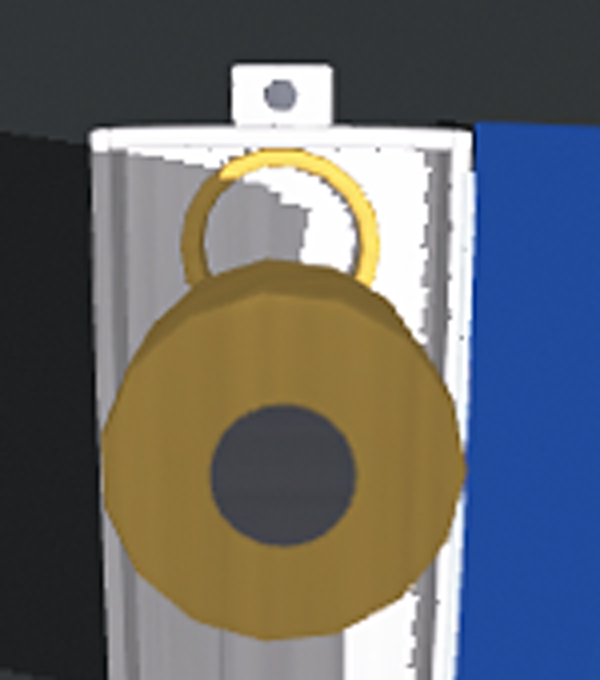

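Emit:
carry_out --travel '[[0, 0.0014, -0.07], [0, 0, -0.06], [0, 0, -0.045], [0, 0, -0.025], [0, 0, -0.012], [0, 0, -0.0055], [0, 0, 0], [0, 0, 0], [0, 0, 0], [0, 0, 0]]' --rotation '[[0, 0, 0], [0, 0, 0], [0, 0, 0], [0, 0, 0], [0, 0, 0], [0, 0, 0], [0, 0, 0], [0, 0, 0], [0, 0, 0], [0, 0, 0]]'

```text
clock: 21.72
ee_pos: [0.5989, 0.0294, 0.0957]
orientation: [3.142, -0.0, 0.185]
force: [-0.3, 0.6, -2.0]
opening: 0.132
```

```bash
python3 w.py w14;python3 -c "
from h import *
im=get_image('top');np.save('top14.npy',im);save('t14',im,(160,180,340,290),4.3)
im=get_image('scene');np.save('scene14.npy',im);save('s14',im,(150,130,350,280),4)"
```

```text
21.725 [0.5989 0.0294 0.0957] [ 3.1416e+00 -2.0000e-04  1.8520e-01] [-0.31  0.56 -2.  ] 0.132
```

View pics/w14.png

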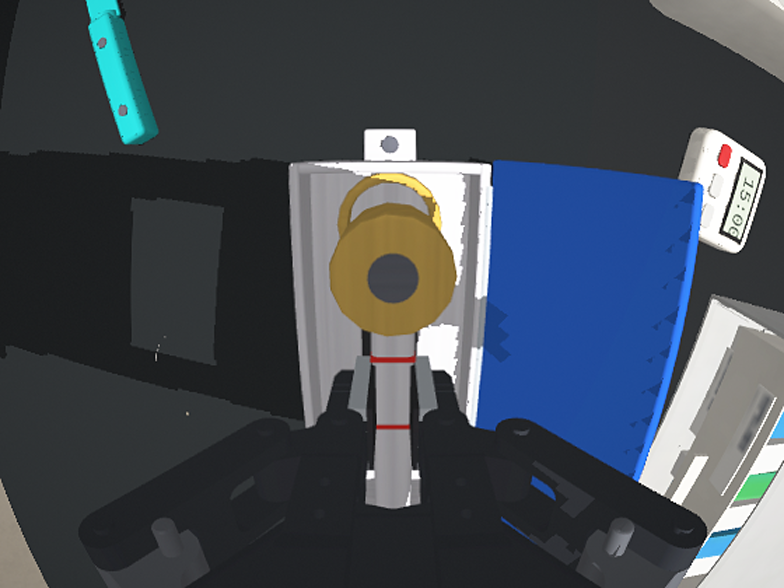

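View pics/t14.png

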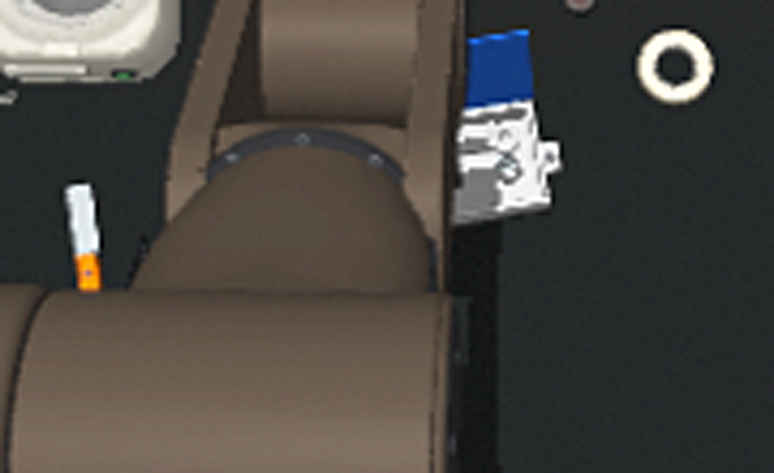

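View pics/s14.png

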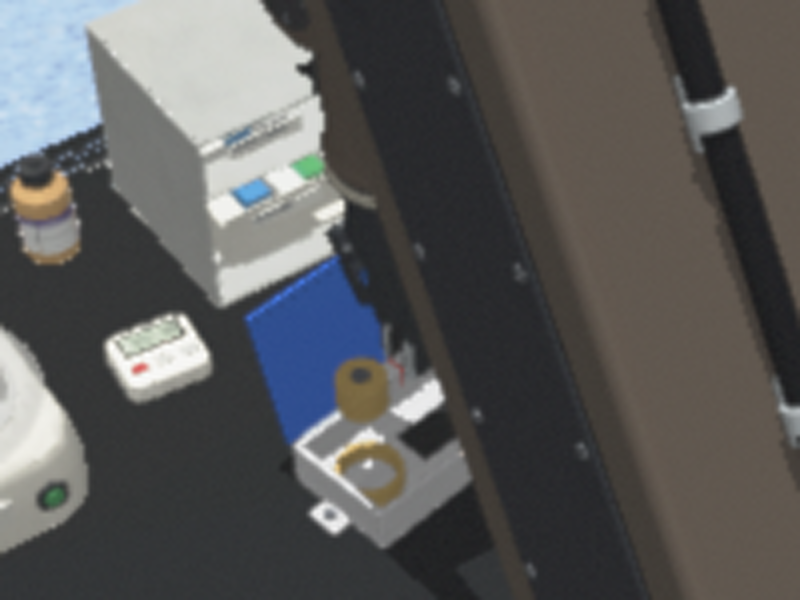

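```bash
python3 - <<'E'
from h import *
d=np.load('w14.npz');c={'K':d['K'],'pose':d['pose']}
save('w14c',d['im'],(190,85,370,250),4)
save('t14c',np.load('top14.npy'),(260,200,295,235),16)
u=lambda x,y,z:unproj('wrist',[[x/1.4,y/1.4]],z,c)[0]
tcp=np.array([.5989,.0294]);a=.1852
tx=np.array([np.cos(a),np.sin(a)]);ty=np.array([-tx[1],tx[0]])
for n,p in dict(boss=u(393,278,.1191),rimF=u(289,165,.038),rimB=u(493,165,.038),lug=u(390,144.5,.005),ringL=u(338,223,.03),ringR=u(442,223,.03),ringT=u(389.5,173,.03)).items(): print(n,p.round(4),'lat',((p[:2]-tcp)@tx).round(4),'along',((p[:2]-tcp)@ty).round(4))
s=sense();print(s['ee_pos'],s['orientation'])
f=get_calibration('top')
O=np.array([.6033,.0028]);sy=np.array([-.184,.983])
print('expected top px of eye/pin',((proj('top',[[*(O-.07*sy),.107],[*(O-.07*sy),.02]])-[260,200])*16).round(0))
E
```

```text
boss [0.5916 0.0717 0.1191] lat 0.0006 along 0.043
rimF [0.5415 0.0918 0.038 ] lat -0.0449 along 0.0719
rimB [0.6297 0.1084 0.038 ] lat 0.0448 along 0.0719
lug [0.5835 0.1085 0.005 ] lat -0.0006 along 0.0806
ringL [0.5667 0.0684 0.03  ] lat -0.0245 along 0.0442
ringR [0.6138 0.0772 0.03  ] lat 0.0235 along 0.0442
ringT [0.5858 0.0953 0.03  ] lat -0.0007 along 0.0671
[0.59880674 0.02943917 0.09561474] [ 3.14158177e+00 -8.03146819e-05  1.85193147e-01]
expected top px of eye/pin [[269. 186.]
 [274. 265.]]
```

View pics/w14c.png

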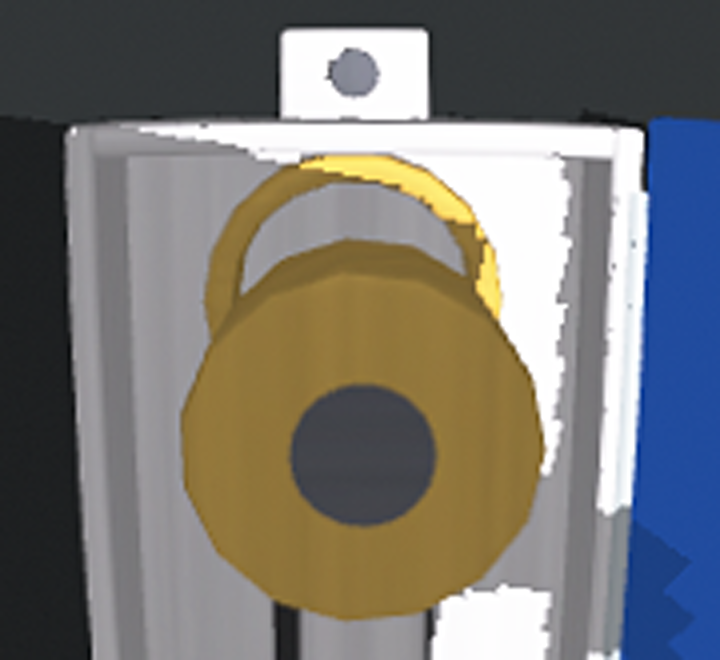

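View pics/t14c.png

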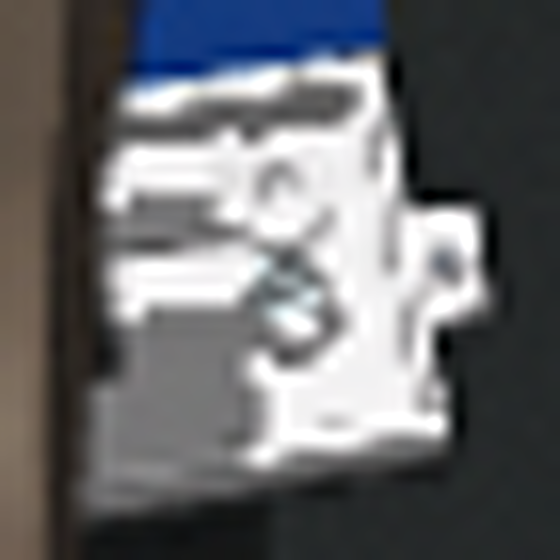

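Emit:
carry_out --travel '[[-0.0012, -0.002, -0.004], [0, 0, 0], [0, 0, 0], [0, 0, 0], [0, 0, 0], [0, 0, 0]]' --rotation '[[0, 0, 0], [0, 0, 0], [0, 0, 0], [0, 0, 0], [0, 0, 0], [0, 0, 0]]'

```text
clock: 22.62
ee_pos: [0.5982, 0.0284, 0.0936]
orientation: [-3.142, 0.0, 0.185]
force: [0.2, -0.6, -2.5]
opening: 0.128
```

```bash
python3 w.py w15; python3 - <<'E'
from h import *
d=np.load('w15.npz');save('w15c',d['im'],(190,85,370,250),4)
print(sense()['joint_velocities'].round(4))
E
```

```text
22.625 [0.5982 0.0284 0.0936] [-3.1416  0.      0.1852] [ 0.21 -0.56 -2.49] 0.128
[-0.0002  0.0007 -0.0002 -0.0007 -0.0006  0.0008]
```

View pics/w15c.png

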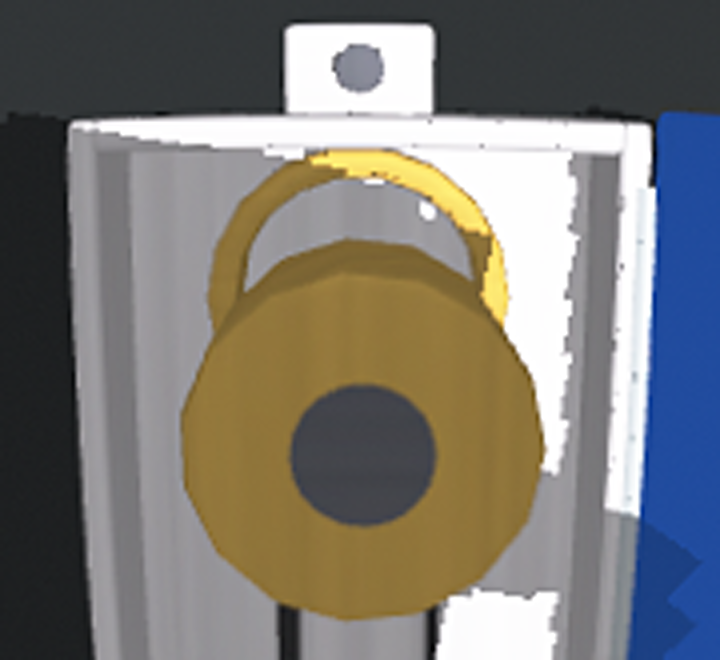

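```bash
python3 -c "
from plant import *
print(finish_job())"
```

```text
the job is handed in; nothing more can be done
None
```

I opened the cover with the orange spatula and put the spatula down near where it started. I then lifted the smaller lever by its balance point and handed in while holding it over the open seat, at about 22.6 s on the clock.

- **Cover:** it leans past upright, at about 1.85 rad. I worked that angle out from where the blade tip pushed it; the pictures taken after letting go show it staying open. Only the spatula was brought to the seat and cover.
- **Lever:** it was gripped within about 1 mm of the middle of the two bands. The tool was level to within 0.001 rad in roll and pitch and still. The lever's underside is about 51 mm above the rim, assuming it did not slip in the grip.
- **Alignment:** before the last small correction, the wrist pictures put the boss about 1 mm off the pocket. I corrected for that, and the last picture shows the boss, pocket ring and lug lined up across the tray to within about 1 mm. The yaw matches the seat to within my measurement of it.
- **Checks that disagreed:** the top camera had put the seat about 3 mm off the wrist camera's estimate. In its coarse pixels (about 3.5 mm each), the eye looked about 4 mm off the pin. I trusted the wrist camera, because it sees the boss and pocket together. The eye over the pin was not checked directly in the last pose; the arm hides most of it.

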